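# Snap the lid of the food box shut all round

## Task

The lid of the food box lies in place but none of its four rim sections has caught. Work round the rim, pressing it down with the fingertips until all four sections have clicked fully home. Do not lift, tip or shove the box, and leave everything else where it is.

Things in the scene. Friction and masses are not known exactly. Their poses are not given: they have to be found in the camera images.
- food_box: clear plastic food box with a teal press-on lid, lemons and garlic inside; 0.7 to 1.1 kg, loose on the worktop. Lid 134 mm along its x by 184 mm along its y, origin at the centre of the underside, z up. The lid is a flat middle panel, sunk 3 mm, with four hinged rim sections round it; when a section is shut its top is level, 78 mm above the origin. All four sections start standing up.
- long_a_press (a point): the place to press on the rim section along the box's -x side (a long side, 184 mm over the corners): top face, mid-length, marked by three little ribs, above the box wall. It lies 20 mm out from the section's hinge line and 7 mm in from the rim, and moves with the section: when shut it is at [-0.060, 0, 0.078] m in the box's frame, when open 5 mm higher; its x axis points outward across the rim, z out of the top face.
- long_a (a joint): hinge angle of that long rim section on the box's -x side, rad: 0 to 0.02 = standing up as at the start (rim 7 mm proud), 0.25 = clicked shut and level against a firm stop. Pushed down at the press point it resists with up to about 12 N until it is past half way (0.15), then snaps home by itself and stays; let go before that it springs back up. Pressing near the hinge or on the middle panel does nothing.
- long_b_press (a point): the place to press on the rim section along the box's +x side (a long side, 184 mm over the corners): top face, mid-length, marked by three little ribs, above the box wall. It lies 20 mm out from the section's hinge line and 7 mm in from the rim, and moves with the section: when shut it is at [0.060, 0, 0.078] m in the box's frame, when open 5 mm higher; its x axis points outward across the rim, z out of the top face.
- long_b (a joint): hinge angle of that long rim section on the box's +x side, rad: 0 to 0.02 = standing up as at the start (rim 7 mm proud), 0.25 = clicked shut and level against a firm stop. Pushed down at the press point it resists with up to about 12 N until it is past half way (0.15), then snaps home by itself and stays; let go before that it springs back up. Pressing near the hinge or on the middle panel does nothing.
- short_a_press (a point): the place to press on the rim section along the box's -y side (a short side, 134 mm over the corners): top face, mid-length, marked by three little ribs, above the box wall. It lies 20 mm out from the section's hinge line and 7 mm in from the rim, and moves with the section: when shut it is at [0, -0.085, 0.078] m in the box's frame, when open 5 mm higher; its x axis points outward across the rim, z out of the top face.
- short_a (a joint): hinge angle of that short rim section on the box's -y side, rad: 0 to 0.02 = standing up as at the start (rim 7 mm proud), 0.25 = clicked shut and level against a firm stop. Pushed down at the press point it resists with up to about 12 N until it is past half way (0.15), then snaps home by itself and stays; let go before that it springs back up. Pressing near the hinge or on the middle panel does nothing.
- short_b_press (a point): the place to press on the rim section along the box's +y side (a short side, 134 mm over the corners): top face, mid-length, marked by three little ribs, above the box wall. It lies 20 mm out from the section's hinge line and 7 mm in from the rim, and moves with the section: when shut it is at [0, 0.085, 0.078] m in the box's frame, when open 5 mm higher; its x axis points outward across the rim, z out of the top face.
- short_b (a joint): hinge angle of that short rim section on the box's +y side, rad: 0 to 0.02 = standing up as at the start (rim 7 mm proud), 0.25 = clicked shut and level against a firm stop. Pushed down at the press point it resists with up to about 12 N until it is past half way (0.15), then snaps home by itself and stays; let go before that it springs back up. Pressing near the hinge or on the middle panel does nothing.
- garlic_1: garlic bulb on the worktop, 56 mm, origin at the centre of its underside; a bystander
- brush_1: green washing-up brush, 36x269x62 mm, origin at the centre of its underside; a bystander
- wooden_turner: brown wooden turner, 298x61x15 mm, origin at the centre of its underside; a bystander
- egg_timer: red and white egg timer, 62x62x46 mm, origin at the centre of its underside; a bystander

How it is judged:
By the outcome, as a careful person would: the job done as asked, in the order asked, and still so for the second after the job is handed in, with the robot touching nothing.
It also fails if it takes over 48 s, if anything falls off the work surface, if the arm or the gripper's body presses on something with over 40 N, if the wrist force passes 120 N, or if a joint passes its speed limit or range.

## Robot

A 7-joint arm with a two-finger parallel gripper is mounted at the origin on a cart in front of the work surface, level with it; the furniture and walls round the work are solid. World frame = base frame: x ahead of the robot, y to its left, z up, the work surface at z = 0. Lengths are in m, angles in rad, forces in N, time in s.
With the tool pointing down it reaches from about 0.425 to 0.875 m from the base axis. Payload 4.7 kg.
Tool frame: the origin (TCP) lies on the centre line of the jaws, within the pads' length; the fingertips stand ahead of it and the grasp point (between the pads) lies 2 mm behind it (nose_length is the z of the fingertips in the tool frame, in m); z points along the fingers, y is the line along which they close (so a half turn about z gives the same grasp; the last joint's range is limited). The gripper opens to 87 mm and grips with 3 to 60 N. Pads are 19 mm wide; open, the fingers measure 117 mm over their backs; the gripper's body (75 mm by 190 mm) begins 51 mm behind the grasp point.
Start: joints at [-1.166, 0.321, -0.07, 1.45, 0.023, 1.371, -0.057], TCP at [0.248, 0.601, 0.24] pointing down, gripper open.
Joint ranges: [-2.86, 2.86], [-0.3, 2.09], [-1.38, 1.24], [0.06, 2.45], [-1.56, 4.7], [0.09, 2.05], [-2.69, 2.69]. Speed limits (rad/s): [2.57, 2.57, 3.14, 3.14, 3.14, 3.14, 3.14].

## Interface

Orientations are given as a rotation vector (axis times angle).
In Python, from bench import * gives the robot as it stands.
- The arm moves only by the tool send_rows, never from a script. Its arguments are lists of equal length, an entry for each row: "xyz": the shift along the tool's x, y, z in mm, a list of three; "dr": the turn, a rotation vector about the tool's x, y, z in rad, a list of three. A call has exactly 10 rows; each row is the pose to reach, as a shift and turn from the pose commanded when the call began, along the tool's axes at that moment; what a row does not reach only later rows make up. A row lasts 1/12 s, in which the tool goes at most 41.7 mm and 7.16 degrees, less where a joint would pass 70% of its speed; a pose out of reach is approached as far as the arm can. A call with a gripper value outside its range is refused whole. "jaw" is the finger opening in mm, from 0 to 87, set as the call begins (left out, the last holds). The fingers move at their own pace and stop on an object; "grip_force" is the grip in N (left out, the last holds). Time passes only in rows, so rows that repeat a pose let the fingers close, or fill a call up. It gives the time, the measured TCP pose, the force, the opening and the grip force at its end, in the units of the state.
- get_state(): the state, without advancing time (a new reading comes with each control period).
- get_image(name): name is "side" or "top" or "wrist"; returns the picture (480x640x3 uint8, red, green, blue); there is no depth.
- calibration(name): a dict with "vfov" (degrees; the focal length in pixels is half the picture's height over the tangent of half this angle, whatever the lens; pixels are square), "cx", "cy" (the principal point, pixels), "rvec" (rotation vector, rad) and "tvec" (3), from world to camera coordinates, as OpenCV has them; the wrist camera has in their place "hand_eye" (4x4, takes a point from camera to tool coordinates, whose origin is the TCP and whose axes are the flange's). Camera axes: x right, y down, z forward; pixel columns grow to the right and rows downward; lengths in m; the calibration is good to about 2 mm. A picture is of the moment at which its call begins: read the wrist's pose just before it. calibration takes no time and is no camera call.
- close_job(): hands the job in; it is judged then, once.
The state is a dict: "time": time; "joint_positions": joint angles; "qd": joint speeds; "joint_torque": joint torques, N m; "position": TCP position; "tool_rot": TCP orientation; "ft_force": force on the tool from outside, world axes, zero at the start; "torque": the same for the moment, N m; "grip_width": opening from 0.0 (shut) to 1.0 (fully open); "grip_force": force on a finger pad.
Only numpy, scipy, OpenCV 4.12 (cv2) and the standard library are available. Lean on these libraries where they do the work, as an engineer would, in place of code of your own. Each camera call takes 0.05 s, during which the arm holds its last target. There are 200 camera calls.

## Working session

There is one attempt and no reset: what is moved stays moved. The work goes in short steps, Python scripts to look and compute and a tool call to move; the robot and the scene stay as the last step left them, time stands still between calls to the robot, and variables do not carry over. Pictures are saved under pics/ and viewed, at most 10 in all, crops included, and the job is handed in when it is done.

Besides the shell and the picture viewer there is one more tool, called after "Emit:" as name(argument=value, ...) on one line, values as JSON. send_rows: Moves the arm, as the interface text tells. Its arguments: {"type":"object","properties":{"xyz":{"type":"array"},"dr":{"type":"array"},"jaw":{"type":"number"},"grip_force":{"type":"number"}},"required":["xyz","dr"]}

```bash
mkdir -p pics; ls; python3 - <<'E'
from bench import *
import cv2,numpy as np
s=get_state();print(s)
for n in("top","side"):
    cv2.imwrite(f"pics/{n}0.png",get_image(n)[:,:,::-1]);print(n,calibration(n))
print(calibration("wrist"))
try: print(nose_length)
except Exception as e: print(e)
E
```

```text
pics
{'time': 0.0, 'joint_positions': array([-1.165889  ,  0.32184913, -0.0700601 ,  1.45169048,  0.02259096,
        1.37079945, -0.05688038]), 'qd': array([ 7.90664377e-06,  1.47431108e-04,  6.74237589e-04,  1.34805603e-03,
        6.06999062e-04,  9.98052698e-04, -9.39168618e-05]), 'joint_torque': array([-2.06433656e-04, -4.91289282e+01, -4.04192526e-01, -3.12523091e+01,
       -6.39458187e-02,  4.37100639e-02,  1.68855240e-04]), 'position': array([0.24746201, 0.60047764, 0.23843655]), 'tool_rot': array([-6.09885119e-01, -3.08153395e+00,  3.04585905e-03]), 'ft_force': array([ 0.12532934, -0.26713095, -0.39551841]), 'torque': array([ 0.00066875, -0.00655049, -0.02029397]), 'grip_force': 0.0, 'grip_width': 1.000003392639957}
top {'vfov': 53.59714404154499, 'cx': 317.26206028387634, 'cy': 240.64932825221544, 'rvec': array([ 2.16429327, -2.17802367,  0.05410301]), 'tvec': array([-0.05591035,  0.50342193,  1.12276516])}
side {'vfov': 52.170139214168174, 'cx': 317.11876006616706, 'cy': 238.20116649529055, 'rvec': array([ 2.07071246, -0.01940273,  0.02773022]), 'tvec': array([-0.50638404,  0.03532174,  1.42041047])}
{'vfov': 64.29120488484627, 'cx': 318.26033870396947, 'cy': 244.72148384089405, 'hand_eye': array([[-5.38444923e-04, -9.65486264e-01, -2.60453420e-01,
         7.05399707e-02],
       [ 9.99999709e-01, -6.60583582e-04,  3.81410267e-04,
         1.10335126e-03],
       [-5.40297626e-04, -2.60453139e-01,  9.65486339e-01,
        -1.45629507e-01],
       [ 0.00000000e+00,  0.00000000e+00,  0.00000000e+00,
         1.00000000e+00]])}
0.017
```

View pics/top0.png

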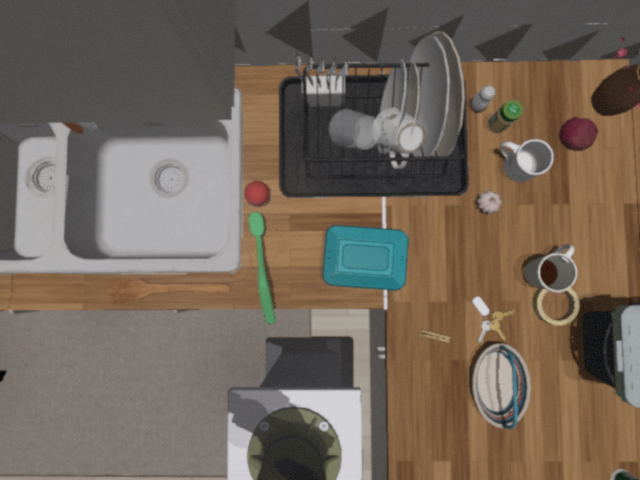

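View pics/side0.png

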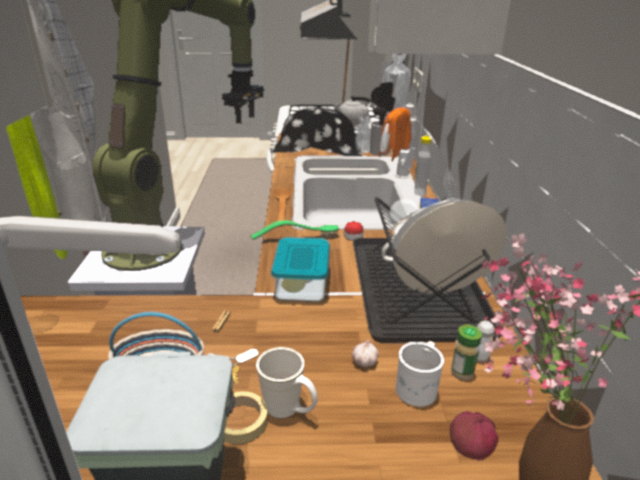

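The top view shows the teal lid at about (365,258), with its long side horizontal in the image. The dish rack is just above it and the brush is to its left. I'll enlarge the lid next.

```bash
cat > h.py <<'E'
from bench import *
import cv2,numpy as np
from scipy.spatial.transform import Rotation as R
def onplane(C,Rwc,p,cal,uv,z):
    f=240/np.tan(np.radians(cal["vfov"]/2))
    d=Rwc@np.array([(uv[0]-cal["cx"])/f,(uv[1]-cal["cy"])/f,1]); return C+d*(z-C[2])/d[2]
def px(n,uv,z,s=None):
    c=calibration(n)
    if n=="wrist":
        T=np.eye(4);T[:3,:3]=R.from_rotvec(s["tool_rot"]).as_matrix();T[:3,3]=s["position"];T=T@c["hand_eye"]
        return onplane(T[:3,3],T[:3,:3],0,c,uv,z)
    Rw=R.from_rotvec(c["rvec"]).as_matrix().T
    return onplane(-Rw@c["tvec"],Rw,0,c,uv,z)
E
python3 - <<'E'
from h import *
im=cv2.imread("pics/top0.png")
cv2.imwrite("pics/c0.png",cv2.resize(im[210:310,305:425],None,fx=6,fy=6,interpolation=cv2.INTER_CUBIC))
hsv=cv2.cvtColor(im,cv2.COLOR_BGR2HSV);m=cv2.inRange(hsv,(82,100,60),(100,255,255));m[:,:300]=0;m[:,430:]=0;m[:200]=0;m[320:]=0
r=cv2.minAreaRect(cv2.findNonZero(m));print(r)
for p in cv2.boxPoints(r): print(p,px("top",p,.083).round(4))
a=px("top",r[0],.083);print(a)
s=get_state();print(R.from_rotvec(s["tool_rot"]).as_matrix().round(3))
E
```

```text
((365.2670593261719, 257.1613464355469), (82.0578384399414, 59.84879684448242), 4.573921203613281)
[321.98248 283.7186 ] [ 0.401  -0.0708  0.083 ]
[326.75513 224.06038] [ 0.5358 -0.0825  0.083 ]
[408.55164 230.6041 ] [ 0.5194 -0.2669  0.083 ]
[403.779   290.26233] [ 0.3855 -0.2536  0.083 ]
[ 0.46010356 -0.16866822  0.083     ]
[[-0.925  0.381 -0.001]
 [ 0.381  0.925 -0.002]
 [-0.    -0.002 -1.   ]]
```

View pics/c0.png

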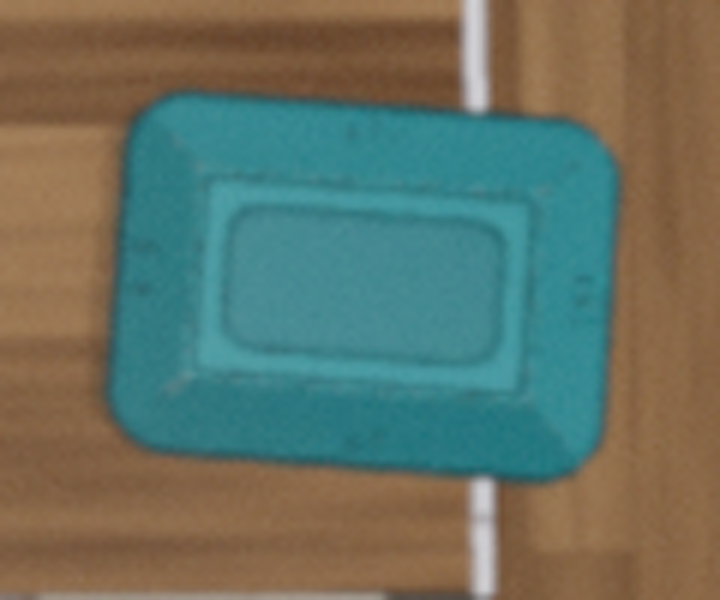

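The ribs sit at about (366,231), (329,254), (402,259) and (366,283). That puts the box centre near (0.460,-0.168) with a yaw of about -5°. I'll move above it by way of (0.47,0.25).

Emit:
send_rows(xyz=[[-20,-14,0],[-54,-38,0],[-88,-62,0],[-122,-86,0],[-156,-110,0],[-190,-134,0],[-224,-158,0],[-258,-182,0],[-292,-206,0],[-320,-226,0]], dr=[[0,0,0],[0,0,0],[0,0,0],[0,0,0],[0,0,0],[0,0,0],[0,0,0],[0,0,0],[0,0,0],[0,0,0]], jaw=0)

```text
time: 0.93
position: [0.4587, 0.2667, 0.2394]
tool_rot: [0.613, 3.081, -0.001]
ft_force: [0.8, 0.4, 1.2]
grip_width: 0.325
grip_force: 0.0
```

Emit:
send_rows(xyz=[[-8,-19,0],[-22,-54,0],[-38,-91,0],[-54,-128,0],[-70,-166,0],[-86,-204,0],[-102,-242,0],[-118,-280,0],[-134,-318,0],[-148,-352,0]], dr=[[0,0,0],[0,0,-0.03],[0,0,-0.07],[0,0,-0.11],[0,0,-0.15],[0,0,-0.19],[0,0,-0.23],[0,0,-0.27],[0,0,-0.31],[0,0,-0.31]])

```text
time: 1.77
position: [0.4594, -0.1145, 0.2395]
tool_rot: [0.126, 3.139, 0.0]
ft_force: [0.7, -0.6, -0.2]
grip_width: 0.005
grip_force: 0.0
```

```bash
python3 - <<'E'
from h import *
s=get_state();im=get_image("wrist")
import pickle;pickle.dump(s,open("s1.pkl","wb"))
cv2.imwrite("pics/w1.png",im[:,:,::-1]);print(s["position"],s["qd"].round(3),s["joint_positions"].round(2),s["ft_force"]);print(R.from_rotvec(s["tool_rot"]).as_matrix().round(3))
E
```

```text
[ 0.45940544 -0.1144684   0.23952032] [ 0.39   0.193  0.567 -0.173 -0.063 -0.021  0.927] [-0.43 -0.09  0.59  1.89  0.05  1.33  1.64] [ 0.66125556 -0.64745916 -0.23473238]
[[-0.997  0.08   0.   ]
 [ 0.08   0.997  0.   ]
 [-0.     0.    -1.   ]]
```

View pics/w1.png

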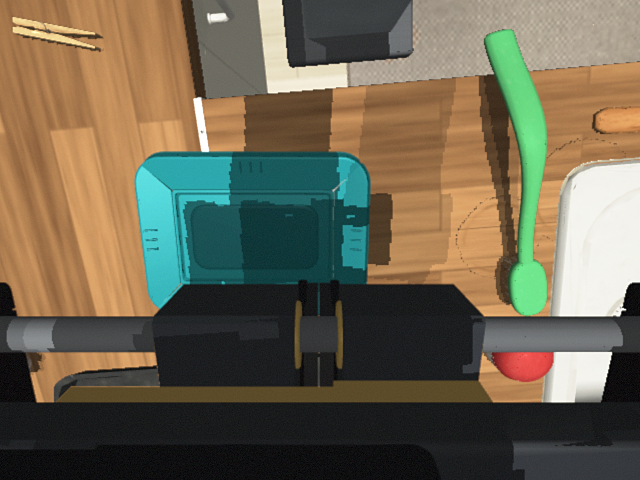

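The wrist view shows ribs at (251,168) on the near long side, (152,240) on the -y side and (355,239) on the +y side.

```bash
python3 - <<'E'
from h import *
import pickle;s=pickle.load(open("s1.pkl","rb"))
for n,uv in dict(near=(251,168),my=(152,240),py=(355,239)).items(): print(n,px("wrist",uv,.083,s).round(4))
for n,uv in dict(near=(366.3,283.3),far=(365.8,231.3),my=(402.2,258.7),py=(329.3,254.2)).items(): print(n,px("top",uv,.083).round(4))
s=get_state();print(s["position"],s["tool_rot"],s["qd"].round(3))
E
```

```text
near [ 0.405  -0.1615  0.083 ]
my [ 0.4559 -0.2493  0.083 ]
py [ 0.4684 -0.0841  0.083 ]
near [ 0.4014 -0.1702  0.083 ]
far [ 0.5186 -0.1706  0.083 ]
my [ 0.4561 -0.2514  0.083 ]
py [ 0.4673 -0.0877  0.083 ]
[ 0.4586693  -0.12285188  0.23988337] [ 0.14314698  3.13713625 -0.00691774] [-0.022 -0.019 -0.047  0.012 -0.001  0.023 -0.197]
```

Emit:
send_rows(xyz=[[-2,13,0],[-4,26,5],[-6,38,20],[-6,38,40],[-6,38,62],[-6,38,84],[-6,38,104],[-6,38,118],[-6,38,123],[-6,38,123]], dr=[[0,0,0],[0,0,0],[0,0,0],[0,0,0],[0,0,0],[0,0,0],[0,0,0],[0,0,0],[0,0,0],[0,0,0]])

```text
time: 2.65
position: [0.468, -0.0728, 0.1149]
tool_rot: [-0.123, -3.136, 0.001]
ft_force: [0.4, 0.8, -0.2]
grip_width: 0.007
grip_force: 0.0
```

```bash
python3 - <<'E'
from h import *
s=get_state();im=get_image("wrist")
cv2.imwrite("pics/w2.png",im[:,:,::-1]);print(s["position"],s["tool_rot"],s["ft_force"])
print(px("wrist",(251,168),.083,s))
E
```

```text
[ 0.46801372 -0.07283785  0.11488982] [-1.23389643e-01 -3.13563648e+00  5.09252989e-04] [ 0.38146571  0.77517682 -0.20290317]
[ 0.4071378  -0.09792846  0.083     ]
```

View pics/w2.png

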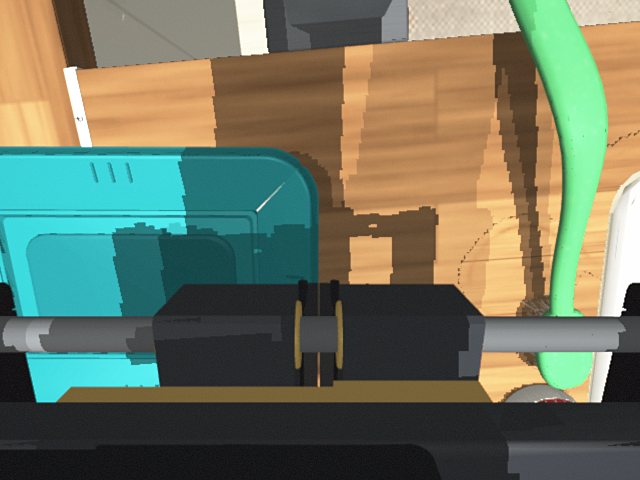

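The tips are over the +y rim edge, about 10 mm too far out, so I'll shift in and press.

Emit:
send_rows(xyz=[[0,-5,0],[0,-11,0],[0,-11,4],[0,-11,8],[0,-11,11],[0,-11,13],[0,-11,15],[0,-11,17],[0,-11,19],[0,-11,20]], dr=[[0,0,0],[0,0,0],[0,0,0],[0,0,0],[0,0,0],[0,0,0],[0,0,0],[0,0,0],[0,0,0],[0,0,0]])

```text
time: 3.53
position: [0.4684, -0.085, 0.0964]
tool_rot: [0.126, 3.139, 0.0]
ft_force: [-0.2, 0.3, -0.7]
grip_width: 0.007
grip_force: 0.0
```

Emit:
send_rows(xyz=[[0,0,0],[0,0,0],[0,0,0],[0,0,0],[0,0,0],[0,0,0],[0,0,0],[0,0,0],[0,0,0],[0,0,0]], dr=[[0,0,0],[0,0,0],[0,0,0],[0,0,0],[0,0,0],[0,0,0],[0,0,0],[0,0,0],[0,0,0],[0,0,0]])

```text
time: 4.37
position: [0.4684, -0.0853, 0.0966]
tool_rot: [0.127, 3.139, 0.0]
ft_force: [0.9, -0.1, -0.5]
grip_width: 0.006
grip_force: 0.0
```

Emit:
send_rows(xyz=[[0,0,1],[0,0,2],[0,0,3],[0,0,3],[0,0,3],[0,0,3],[0,0,3],[0,0,3],[0,0,3],[0,0,3]], dr=[[0,0,0],[0,0,0],[0,0,0],[0,0,0],[0,0,0],[0,0,0],[0,0,0],[0,0,0],[0,0,0],[0,0,0]])

```text
time: 5.2
position: [0.4686, -0.0853, 0.0952]
tool_rot: [-0.127, -3.139, -0.002]
ft_force: [-6.2, 0.8, 14.3]
grip_width: 0.004
grip_force: 7.2
```

The +y section is home: there's a firm stop at tip height 0.078. Next is the robot-side long section.

Emit:
send_rows(xyz=[[0,0,-12],[0,0,-26],[10,-14,-28],[25,-35,-28],[40,-55,-28],[52,-72,-28],[59,-82,-28],[59,-82,-26],[59,-82,-23],[59,-82,-20]], dr=[[0,0,0],[0,0,0],[0,0,0],[0,0,0],[0,0,0],[0,0,0],[0,0,0],[0,0,0],[0,0,0],[0,0,0]])

```text
time: 6.03
position: [0.4036, -0.1614, 0.1133]
tool_rot: [0.125, 3.138, 0.001]
ft_force: [0.6, 0.1, 0.3]
grip_width: 0.003
grip_force: 0.0
```

Emit:
send_rows(xyz=[[0,0,0],[0,0,2],[0,0,5],[0,0,7],[0,0,9],[0,0,11],[0,0,13],[0,0,15],[0,0,17],[0,0,17]], dr=[[0,0,0],[0,0,0],[0,0,0],[0,0,0],[0,0,0],[0,0,0],[0,0,0],[0,0,0],[0,0,0],[0,0,0]])

```text
time: 6.87
position: [0.4028, -0.1622, 0.0962]
tool_rot: [-0.127, -3.139, -0.0]
ft_force: [-0.2, -0.7, -0.2]
grip_width: 0.004
grip_force: 0.0
```

Emit:
send_rows(xyz=[[0,0,1],[0,0,2],[0,0,2],[0,0,3],[0,0,3],[0,0,3],[0,0,3],[0,0,3],[0,0,3],[0,0,3]], dr=[[0,0,0],[0,0,0],[0,0,0],[0,0,0],[0,0,0],[0,0,0],[0,0,0],[0,0,0],[0,0,0],[0,0,0]])

```text
time: 7.7
position: [0.4032, -0.1623, 0.0952]
tool_rot: [-0.127, -3.139, -0.002]
ft_force: [-6.7, 1.1, 15.5]
grip_width: 0.007
grip_force: 8.2
```

Emit:
send_rows(xyz=[[0,0,-12],[0,0,-26],[-10,-14,-28],[-25,-35,-28],[-40,-55,-28],[-52,-72,-28],[-59,-82,-28],[-59,-82,-26],[-59,-82,-23],[-59,-82,-20]], dr=[[0,0,0],[0,0,0],[0,0,0],[0,0,0],[0,0,0],[0,0,0],[0,0,0],[0,0,0],[0,0,0],[0,0,0]])

```text
time: 8.53
position: [0.4546, -0.2478, 0.1129]
tool_rot: [-0.126, -3.138, -0.001]
ft_force: [-0.8, -0.5, -0.2]
grip_width: 0.004
grip_force: 0.0
```

Emit:
send_rows(xyz=[[0,0,0],[0,0,2],[0,0,5],[0,0,7],[0,0,9],[0,0,11],[0,0,13],[0,0,15],[0,0,17],[0,0,17]], dr=[[0,0,0],[0,0,0],[0,0,0],[0,0,0],[0,0,0],[0,0,0],[0,0,0],[0,0,0],[0,0,0],[0,0,0]])

```text
time: 9.37
position: [0.455, -0.2488, 0.0963]
tool_rot: [-0.127, -3.139, -0.0]
ft_force: [-0.0, 0.3, 0.4]
grip_width: 0.008
grip_force: 0.0
```

Emit:
send_rows(xyz=[[0,0,1],[0,0,2],[0,0,2],[0,0,3],[0,0,3],[0,0,3],[0,0,3],[0,0,3],[0,0,3],[0,0,3]], dr=[[0,0,0],[0,0,0],[0,0,0],[0,0,0],[0,0,0],[0,0,0],[0,0,0],[0,0,0],[0,0,0],[0,0,0]])

```text
time: 10.2
position: [0.4553, -0.2488, 0.0952]
tool_rot: [0.127, 3.139, 0.002]
ft_force: [-6.0, 2.3, 15.1]
grip_width: 0.01
grip_force: 7.4
```

Emit:
send_rows(xyz=[[0,0,-12],[0,0,-26],[-10,14,-28],[-25,35,-28],[-40,55,-28],[-52,72,-28],[-59,82,-28],[-59,82,-26],[-59,82,-23],[-59,82,-20]], dr=[[0,0,0],[0,0,0],[0,0,0],[0,0,0],[0,0,0],[0,0,0],[0,0,0],[0,0,0],[0,0,0],[0,0,0]])

```text
time: 11.03
position: [0.5195, -0.1733, 0.1132]
tool_rot: [-0.13, -3.138, 0.001]
ft_force: [-1.0, -0.6, -0.2]
grip_width: 0.003
grip_force: 0.0
```

Emit:
send_rows(xyz=[[0,0,0],[0,0,2],[0,0,5],[0,0,7],[0,0,9],[0,0,11],[0,0,13],[0,0,15],[0,0,17],[0,0,17]], dr=[[0,0,0],[0,0,0],[0,0,0],[0,0,0],[0,0,0],[0,0,0],[0,0,0],[0,0,0],[0,0,0],[0,0,0]])

```text
time: 11.87
position: [0.5205, -0.1717, 0.0963]
tool_rot: [-0.127, -3.139, -0.0]
ft_force: [-0.4, 0.1, -0.3]
grip_width: 0.004
grip_force: 0.0
```

Emit:
send_rows(xyz=[[0,0,1],[0,0,2],[0,0,2],[0,0,3],[0,0,3],[0,0,3],[0,0,3],[0,0,3],[0,0,3],[0,0,3]], dr=[[0,0,0],[0,0,0],[0,0,0],[0,0,0],[0,0,0],[0,0,0],[0,0,0],[0,0,0],[0,0,0],[0,0,0]])

```text
time: 12.7
position: [0.5206, -0.1718, 0.0953]
tool_rot: [0.127, 3.139, 0.002]
ft_force: [-4.3, 1.6, 14.5]
grip_width: 0.005
grip_force: 7.0
```

Emit:
send_rows(xyz=[[0,0,-10],[0,0,-30],[0,20,-60],[0,50,-90],[0,85,-110],[0,120,-120],[0,155,-120],[0,185,-120],[0,200,-120],[0,200,-120]], dr=[[0,0,0],[0,0,0],[0,0,0],[0,0,0],[0,0,0],[0,0,0],[0,0,0],[0,0,0],[0,0,0],[0,0,0]])

```text
time: 13.53
position: [0.5366, 0.0329, 0.2135]
tool_rot: [-0.115, -3.139, -0.003]
ft_force: [0.2, -0.1, -0.2]
grip_width: 0.004
grip_force: 0.0
```

```bash
python3 - <<'E'
from h import *
im=cv2.cvtColor(get_image("top"),cv2.COLOR_RGB2BGR);w=cv2.cvtColor(get_image("side"),cv2.COLOR_RGB2BGR)
a=cv2.resize(im[205:315,300:430],(400,338),interpolation=cv2.INTER_CUBIC);b=cv2.resize(w[220:310,250:350],(376,338),interpolation=cv2.INTER_CUBIC)
cv2.imwrite("pics/f.png",np.hstack([a,b]))
E
```

```text
(no output)
```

View pics/f.png

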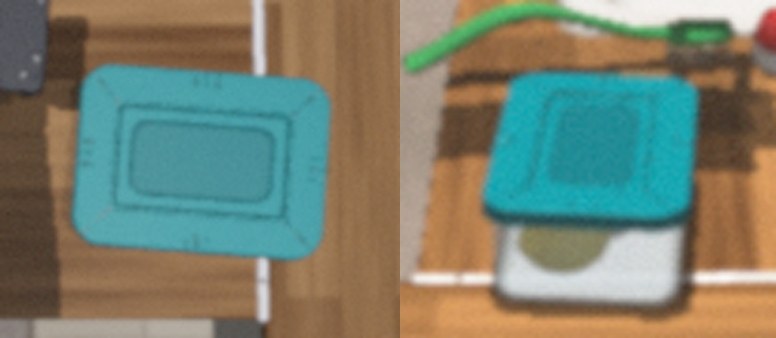

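The lid now looks level and evenly shaded on all four sides. The box hasn't moved and the arm is clear, so I'm handing in.

```bash
python3 -c "
from bench import *
print(close_job())"
```

```text
the job is handed in; nothing more can be done
None
```

I pressed all four rim sections down to a firm stop at lid height. In the last pictures the lid is level and the box is where it was, and I handed the job in at about 14 s with the arm clear.

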